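# Zero the kitchen scale at the flea-market stall

## Task

Tare the kitchen scale with its empty bowl left on the platform: with a fingertip against the side of the lug, not pinching it, gently push the dial ring round until the dial's zero mark (the long bold bar) lines up with the pointer. Leave the scale, the bowl and everything else on the table where they stand, and take your hand away.

Things in the scene. Friction and masses are not known exactly. Their poses are not given: they have to be found in the camera images.
- scale: Mechanical kitchen scale, ivory housing 316 x 188 mm, top of the housing 42 mm above the table, on rubber feet; loose, 2.6 kg. Origin: centre of its underside on the table. Its x points from the dial (front half) to the weighing platform (rear half), z up. Dial axis at x = -85 mm, y = 0. Platform: steel disc 140 mm across, top 60 mm above the table when empty, axis at x = +80 mm; it sits on a spring and drives the pointer, so pressing on it turns the pointer.
- dial_center (a point): Point on the vertical dial axis at the height of the top of the dial ring (52 mm above the table). Axes as the scale's. The ring is black and knurled, 130 mm across, and its top is flush with the clear lens inside it (100 mm across), which covers the pointer.
- dial (a joint): Angle of the dial ring with its printed face, rad, growing clockwise seen from above; at 0 the zero mark points along the scale's +x (towards the platform). Turns freely either way without stops, stays where it is left; its friction takes about 1.6 N at the lug.
- pointer (a joint): Angle of the pointer, rad, growing clockwise seen from above from the scale's +x; driven by the load on the platform (3.14 rad per kg), 1.0 to 2.15 with the bowl on it. The zero mark lines up with it when dial equals it (plus or minus whole turns).
- zero_mark (a point): Point on the printed face, on the middle of the zero mark, 41 mm from the dial axis, 46 mm above the table. The zero mark is a bold black bar 16 x 5.5 mm along the radius; all other graduations (every 9 degrees) are thin and shorter. It turns with the dial.
- pointer_tip (a point): Point on the thin black pointer 41 mm from the dial axis, 46 mm above the table (the tip is 3 mm further out), under the lens. The wide short end of the pointer is its tail.
- lug (a point): Centre of the lug's upright part above the ring: plain aluminium block, 12 mm along the ring, 13 mm radially (51 to 64 mm from the dial axis), rising from the ring's top (52 mm) to 68 mm above the table; the point lies 57.5 mm from the axis and 60 mm above the table, diametrically opposite the zero mark. It turns with the dial.
- bowl: White ceramic bowl, 132 mm across, 45 mm high, on the platform (rim about 103 mm above the table). Origin: centre of its underside. Stays there.
- mug: Grey-blue mug, 76 mm across, 82 mm high, beside the left of the scale. Origin: centre of its underside. Bystander.
- egg_cup: Wooden egg cup, 46 mm across, 58 mm high, right of the scale. Origin: centre of its underside. Bystander.
- jar: Glass jar with a steel cap, 64 mm across, 85 mm high, right of the scale. Origin: centre of its underside. Bystander.
- weight: Brass knobbed weight, 40 mm across, 45 mm high, in front of the scale. Origin: centre of its underside. Bystander.
- sugar_pot: Ochre lidded pot with two ears, 112 mm across (158 mm over the ears), 102 mm high, left of the platform. Origin: centre of its underside. Bystander.
- pepper_mill: Dark wooden pepper mill, 58 mm across, 192 mm high, far left. Origin: centre of its underside. Bystander.
- thermos: Steel flask with an orange cap, 84 mm across, 218 mm high, far right. Origin: centre of its underside. Bystander.

How it is judged:
By the outcome, as a careful person would: the job done as asked, in the order asked, and still so for the second after the job is handed in, with the robot touching nothing.
It also fails if it takes over 64 s, if anything falls off the work surface, if the arm or the gripper's body presses on something with over 40 N, if the wrist force passes 120 N, or if a joint passes its speed limit or range.

## Robot

A 6-joint arm with a two-finger parallel gripper is mounted at the origin on the work surface. World frame = base frame: x ahead of the robot, y to its left, z up, the work surface at z = 0. Lengths are in mm, angles in rad, forces in N, time in s.
With the tool pointing down it reaches from about 275 to 750 mm from the base axis. Payload 10.2 kg.
Tool frame: the origin (TCP) lies midway between the tips of the shut fingers; the grasp point (between the pads) lies 19 mm behind it (ctrl.tcp_to_grasp is the z of the grasp point in the tool frame, in mm); z points along the fingers, y is the direction in which the jaws open and shut (so a half turn about z gives the same grasp; the last joint's range is limited). The gripper opens to 85 mm and grips with 20 to 120 N. Pads are 22 mm wide; open, the fingers measure 114 mm over their backs; the gripper's body (76 mm by 85 mm) begins 54 mm behind the grasp point. The pads swing forward as they close: fully open they stand 13 mm farther back than shut.
Start: joints at [-0.223, 0.313, 1.498, -0, 1.331, -0.223], TCP at [525.006, -0.013, 231.294] pointing down, gripper open.
Joint ranges: [-2.94, 2.94], [-0.97, 2.17], [0.19, 2.56], [-1.23, 4.37], [0.02, 3.11], [-2.88, 2.88]. Speed limits (rad/s): [2.39, 2.39, 3.01, 3.14, 3.14, 3.14].

## Interface

Orientations are given as a unit quaternion [w, x, y, z].
In Python, from rig import sensors, capture, order, ctrl gives the robot as it stands. The module is installed in compiled form; this text tells all that it offers.
- The arm moves only by the tool play_rows, never from a script. Its argument "deltas" is a list of rows, each a list of 7 numbers: the shift along the world's x, y, z in units of 40 mm (1.0 is 40 mm), then the turn, a rotation vector about the world's x, y, z in units of 6 degrees (1.0 is 6 degrees), then the opening, from -1 (shut) to 1 (fully open). A call has 1 to 8 rows; each row shifts and turns the commanded pose from where the row before left it; what a row does not reach is not made up. A row lasts 1/12 s, in which the tool goes at most 41.7 mm and 7.16 degrees, less where a joint would pass 70% of its speed; a pose out of reach is approached as far as the arm can. A call is refused whole if a number of a shift passes 1 or a number of a turn 1, either way. A call with a gripper value outside its range is refused whole. The fingers move at their own pace and stop on an object; "squeeze" is the grip in N (left out, the last holds). Time passes only in rows, so rows that do not move let the fingers close. It gives the time, the measured TCP pose, the force and the opening at its end, in the units of the state.
- sensors.sense(): the state, without advancing time (a new reading comes with each control period).
- capture(name): name is "scene" or "side" or "wrist"; returns a dict with "pixels" (480x640x3 uint8, red, green, blue), "z_map" (480x640 float32, mm along the optical axis (not along the pixel's ray), 0 where there is no reading), "fx", "fy", "cx", "cy" (pixels), "eye" and "rotation" of the camera in the world; the wrist camera has in their place "tool_from_camera" (4x4, takes a point from camera to tool coordinates, whose origin is the TCP and whose axes are the flange's). Camera axes: x right, y down, z forward; pixel columns grow to the right and rows downward; lengths in mm; the calibration is good to about 2 mm. A picture is of the moment at which its call begins: read the wrist's pose just before it.
- order.finish_job(): hands the job in, once; it reports no verdict.
The state is a dict: "time_s": time; "joints": joint angles; "dq": joint speeds; "tau": joint torques, N m; "eef_pos": TCP position; "ee_rot": TCP orientation; "force": force on the tool from outside, world axes, zero at the start; "wrist_torque": the same for the moment, N m; "grip_width": opening from 0.0 (shut) to 1.0 (fully open).
Only numpy, scipy, OpenCV 4.12 (cv2) and the standard library are available. Lean on these libraries where they do the work, as an engineer would, in place of code of your own. Each camera call takes 0.05 s, during which the arm holds its last target. There are 200 camera calls.

## Working session

There is one attempt and no reset: what is moved stays moved. The work goes in short steps, Python scripts to look and compute and a tool call to move; the robot and the scene stay as the last step left them, time stands still between calls to the robot, and variables do not carry over. Pictures are saved under pics/ and viewed, about 8 in all and at most 12, crops included, and the job is handed in when it is done.

Besides the shell and the picture viewer there is one more tool, called after "Emit:" in YAML: its name, and indented under it one key for each argument. play_rows: Moves the arm, as the interface text tells. Its arguments: {"type":"object","properties":{"deltas":{"type":"array","items":{"type":"array","items":{"type":"number"}}},"squeeze":{"type":"number"}},"required":["deltas"]}

```bash
mkdir -p pics; cat > h.py <<'E'
import numpy as np, cv2
from rig import sensors, capture, order, ctrl
def cap(n):
    c=capture(n); np.savez(f'{n}.npz',**c); return c
def ray(c,u,v,z):
    R=np.array(c['rotation']).reshape(3,3); e=np.array(c['eye'])
    d=R@np.array([(u-c['cx'])/c['fx'],(v-c['cy'])/c['fy'],1]); return e+d*(z-e[2])/d[2]
def proj(c,p):
    R=np.array(c['rotation']).reshape(3,3); q=R.T@(np.array(p)-np.array(c['eye']))
    return c['fx']*q[0]/q[2]+c['cx'],c['fy']*q[1]/q[2]+c['cy']
def save(n,im): cv2.imwrite(f'pics/{n}.png',cv2.cvtColor(im,cv2.COLOR_RGB2BGR))
E
python3 - <<'E'
from h import *
for n in('scene','side'):
    c=cap(n); save(n+'1',c['pixels']); print(n,c['eye'],np.round(c['rotation'],3).tolist(),c['fx'])
s=sensors.sense(); print(s); c=cap('wrist'); save('wrist1',c['pixels']); print(c['tool_from_camera'])
E
```

```text
scene [1295.87347246  897.07587814  996.51603517] [-0.144, 0.293, 0.853, -0.407] 610.7856933751185
side [204.03201591 803.3856892  891.98049517] [0.09, -0.18, 0.897, -0.393] 534.1726728128424
{'time_s': 0.1, 'joints': array([-2.23397339e-01,  3.13397147e-01,  1.49837562e+00,  2.26172504e-05,
        1.33099637e+00, -2.23363519e-01]), 'dq': array([-2.69788699e-03, -2.44930123e-03, -2.08737355e-03,  8.03604164e-04,
       -5.16466552e-05, -9.29050178e-04]), 'tau': array([ 2.30574413e-03, -4.12899542e+01, -2.60142785e+01, -1.81123951e-04,
        3.02137116e-03,  1.15447833e-05]), 'eef_pos': array([5.24766912e+02, 4.79379919e-02, 2.30785256e+02]), 'ee_rot': array([-5.03612372e-04,  7.07120520e-01,  7.07092797e-01, -3.04176891e-04]), 'force': array([0.68659064, 0.08337024, 0.44246027]), 'wrist_torque': array([ 0.05929479, -0.01785862, -0.06534658]), 'grip_width': 1.001240523439593}
[[ 5.35613305e-04 -9.60054985e-01 -2.79810897e-01  7.15552543e+01]
 [ 9.99999764e-01  6.34499079e-04 -2.62823305e-04  7.54839596e-01]
 [ 4.29864581e-04 -2.79810691e-01  9.60055099e-01 -1.42085547e+02]
 [ 0.00000000e+00  0.00000000e+00  0.00000000e+00  1.00000000e+00]]
```

View pics/scene1.png

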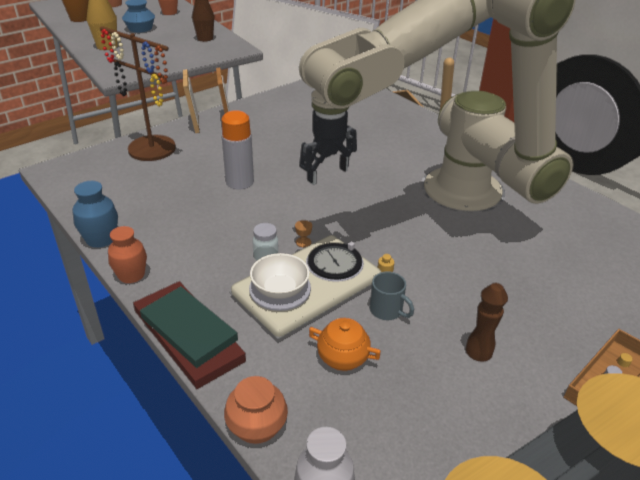

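View pics/wrist1.png

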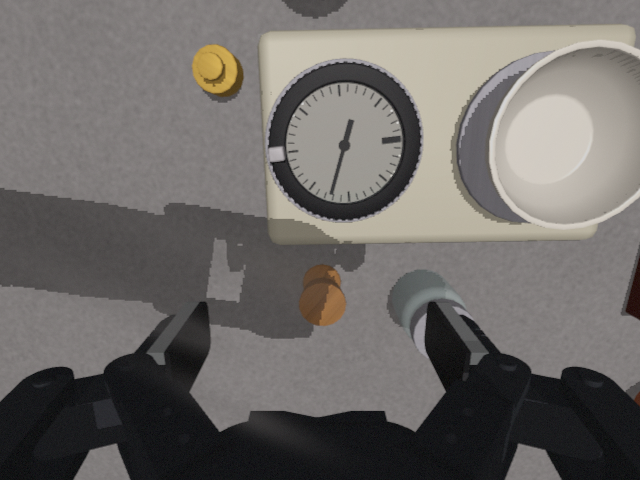

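The wrist view shows the dial hub near (345,145), the zero mark near (391,140), the pointer tip near (332,193) and the lug near (277,153). The ring has to turn about 1.9 rad clockwise. In the scene view the mug stands beside the scale's left edge, clear of the lug's path.

```bash
cat >> h.py <<'E'
from scipy.spatial.transform import Rotation as Ro
def wr():
    s=sensors.sense(); c=dict(capture('wrist'))
    R=Ro.from_quat(s['ee_rot'],scalar_first=True).as_matrix(); T=np.array(c['tool_from_camera'])
    c['rotation']=R@T[:3,:3]; c['eye']=R@T[:3,3]+s['eef_pos']; return s,c
def topdown(c,ctr,z,h=75,k=4):
    "rectified view of the plane at height z: up=+y,right=+x, k px/mm"
    n=2*h*k; src=np.float32([[0,0],[n,0],[n,n],[0,n]])
    dst=np.float32([proj(c,(ctr[0]+a/k-h,ctr[1]+h-b/k,z)) for a,b in src])
    H=cv2.getPerspectiveTransform(dst,src); return cv2.warpPerspective(c['pixels'],H,(n,n))
def dial(c,guess=None):
    im=topdown(c,guess,52); g=cv2.cvtColor(im,cv2.COLOR_RGB2GRAY)
    return im,g
E
python3 - <<'E'
from h import *
s,c=wr()
for n,u,v,z in(('hub',345,145,46),('ringL',268,142,52),('ringR',422,142,52),('ringT',345,58,52),('ringB',345,221,52),('lug',277,153,68),('zero',391,140,46),('tip',332,193,46),('housTL',262,32,42),('housBL',271,243,42),('housTR',632,27,42),('housBR',595,240,42)):
    print(n,ray(c,u,v,z).round(1))
sc=cap('scene'); si=cap('side')
hub=ray(c,345,145,46)
im=topdown(c,hub,46); save('td1',im); np.save('hub.npy',hub)
E
```

```text
hub [549.5  63.3  46. ]
ringL [483.6  65.8  52. ]
ringR [614.3  65.9  52. ]
ringT [547.6 130.7  52. ]
ringB [550.5  -2.9  52. ]
lug [492.7  57.5  68. ]
zero [589.1  67.5  46. ]
tip [538.7  21.5  46. ]
housTL [480.6 151.6  42. ]
housBL [481.7 -26.6  42. ]
housTR [779.  155.3  42. ]
housBR [787.3 -23.3  42. ]
```

View pics/td1.png

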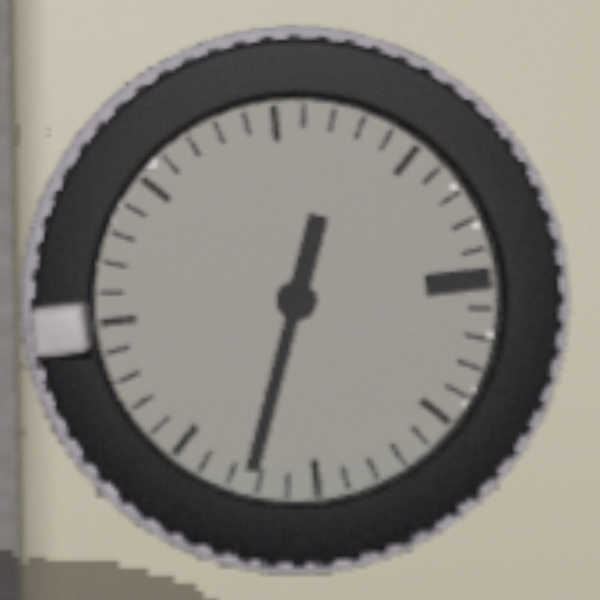

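Emit:
play_rows:
  deltas:
    - [-0.37,0.34,0,0,0,0.5,-1]
    - [-0.37,0.34,0,0,0,0.5,-1]
    - [0,0,-0.5,0,0,0,-1]
    - [0,0,-0.7,0,0,0,-1]
    - [0,0,-0.7,0,0,0,-1]
    - [0,0,-0.7,0,0,0,-1]
    - [0,0,-0.2,0,0,0,-1]
    - [0,0,0,0,0,0,-1]
  squeeze: 20

```text
time_s: 0.97
eef_pos: [494.5, 27.3, 117.8]
ee_rot: [-0.002, 0.669, 0.743, -0.001]
force: [0.1, 0.1, 0.2]
grip_width: -0.002
```

```bash
python3 - <<'E'
from h import *
s,c=wr(); print(s['grip_width'],s['eef_pos'],s['ee_rot'],s['force'])
im=c['pixels']; d=capture('side')['pixels']
save('w2',np.hstack([cv2.resize(im,(400,300)),cv2.resize(d[150:390,200:520],(400,300))]))
E
```

```text
-0.0018593419497783849 [494.46725049  27.32127202 117.82404352] [-0.00168604  0.66915323  0.7431218  -0.00105029] [0.10923209 0.09165825 0.15524721]
```

View pics/w2.png

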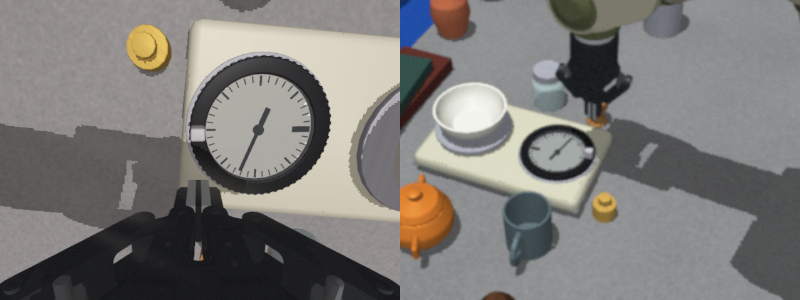

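The fingers are shut, with the tips at (198,185) in the left half, just behind the lug at (198,133). Next I descend beside the lug and work out the arc.

Emit:
play_rows:
  deltas:
    - [0,0,-0.5,0,0,0,-1]
    - [0,0,-0.5,0,0,0,-1]
    - [0,0,-0.3,0,0,0,-1]
    - [0,0,-0.2,0,0,0,-1]
    - [0,0,0,0,0,0,-1]
    - [-0.01,0.1,0,0,0,0,-1]
    - [-0.01,0.1,0,0,0,0,-1]
    - [0,0,0,0,0,0,-1]

```text
time_s: 1.73
eef_pos: [495.1, 35.9, 60.4]
ee_rot: [0.001, 0.669, 0.743, 0.001]
force: [-0.5, 0.4, -0.1]
grip_width: -0.005
```

```bash
python3 - <<'E'
from h import *
C=np.array([549,63.5]); r=np.array([493.6,40.3])-C
P=[C+Ro.from_euler('z',-3*k,degrees=True).as_matrix()[:2,:2]@r for k in range(41)]
D=np.diff(P,axis=0)/40
for i in range(0,40,8): print(np.round(D[i:i+8],3).tolist(), P[i+8].round(1))
print(sensors.sense()['eef_pos'],sensors.sense()['force'])
E
```

```text
[[-0.028, 0.073], [-0.025, 0.075], [-0.021, 0.076], [-0.017, 0.077], [-0.013, 0.078], [-0.009, 0.078], [-0.004, 0.078], [-0.0, 0.079]] [489.   64.8]
[[0.004, 0.079], [0.008, 0.078], [0.012, 0.078], [0.016, 0.077], [0.02, 0.076], [0.024, 0.075], [0.028, 0.073], [0.032, 0.072]] [494.7  89.1]
[[0.035, 0.07], [0.039, 0.068], [0.043, 0.066], [0.046, 0.064], [0.049, 0.061], [0.052, 0.059], [0.055, 0.056], [0.058, 0.053]] [509.8 109. ]
[[0.061, 0.05], [0.063, 0.046], [0.066, 0.043], [0.068, 0.04], [0.07, 0.036], [0.072, 0.032], [0.073, 0.028], [0.075, 0.025]] [531.7 121. ]
[[0.076, 0.021], [0.077, 0.017], [0.078, 0.013], [0.078, 0.009], [0.078, 0.004], [0.079, 0.0], [0.079, -0.004], [0.078, -0.008]] [556.6 123.1]
[495.09378504  35.85366443  60.369187  ] [-0.49118209  0.38079999 -0.05331209]
```

Emit:
play_rows:
  deltas:
    - [-0.01,0.05,-0.07,0,0,0,-1]
    - [-0.02,0.06,0,0,0,0,-1]
    - [-0.028,0.073,0,0,0,-0.5,-1]
    - [-0.025,0.075,0,0,0,-0.5,-1]
    - [-0.021,0.076,0,0,0,-0.5,-1]
    - [-0.017,0.077,0,0,0,-0.5,-1]
    - [-0.013,0.078,0,0,0,-0.5,-1]
    - [0,0,0,0,0,0,-1]

```text
time_s: 2.4
eef_pos: [489.2, 55.1, 56.6]
ee_rot: [0.0, 0.761, 0.649, 0.0]
force: [1.0, -0.1, 0.7]
grip_width: -0.0
```

```bash
python3 - <<'E'
from h import *
s,c=wr(); print(s['eef_pos'],s['ee_rot'],s['force'])
d=capture('side'); np.savez('a.npz',x=d['pixels'])
save('w3',np.hstack([cv2.resize(c['pixels'],(400,300)),cv2.resize(d['pixels'][210:330,280:440],(400,300),interpolation=cv2.INTER_CUBIC)]))
E
```

```text
[489.17885145  55.12435809  56.56382676] [5.34505645e-05 7.60870668e-01 6.48903555e-01 1.81620288e-05] [ 0.9588067  -0.06718579  0.6826486 ]
```

View pics/w3.png

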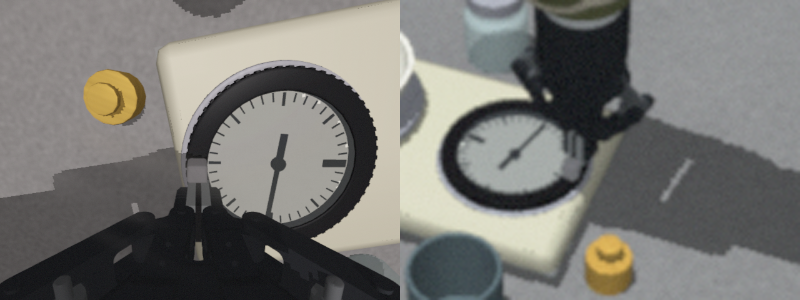

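Contact is good: the zero mark at (333,163) has turned with the lug. I continue along the arc.

Emit:
play_rows:
  deltas:
    - [-0.009,0.078,0,0,0,-0.5,-1]
    - [-0.004,0.078,0,0,0,-0.5,-1]
    - [0,0.079,0,0,0,-0.5,-1]
    - [0.004,0.079,0,0,0,-0.5,-1]
    - [0.008,0.078,0,0,0,-0.5,-1]
    - [0.012,0.078,0,0,0,-0.5,-1]
    - [0.016,0.077,0,0,0,-0.5,-1]
    - [0.02,0.076,0,0,0,-0.5,-1]

```text
time_s: 3.17
eef_pos: [491.2, 79.5, 56.5]
ee_rot: [0.0, 0.879, 0.477, -0.0]
force: [0.0, -1.5, -0.0]
grip_width: -0.001
```

Emit:
play_rows:
  deltas:
    - [0.024,0.075,0,0,0,-0.5,-1]
    - [0.028,0.073,0,0,0,-0.5,-1]
    - [0.032,0.072,0,0,0,-0.5,-1]
    - [0.035,0.07,0,0,0,-0.5,-1]
    - [0.039,0.068,0,0,0,-0.5,-1]
    - [0.043,0.066,0,0,0,-0.5,-1]
    - [0.046,0.064,0,0,0,-0.5,-1]
    - [0.049,0.061,0,0,0,-0.5,-1]

```text
time_s: 3.83
eef_pos: [502.9, 101.4, 56.5]
ee_rot: [0.0, 0.959, 0.284, -0.0]
force: [-0.5, -1.3, -0.0]
grip_width: 0.002
```

Emit:
play_rows:
  deltas:
    - [0.052,0.059,0,0,0,-0.5,-1]
    - [0.055,0.056,0,0,0,-0.5,-1]
    - [0.058,0.053,0,0,0,-0.5,-1]
    - [0.061,0.05,0,0,0,-0.5,-1]
    - [0.063,0.046,0,0,0,-0.5,-1]
    - [0.066,0.043,0,0,0,-0.5,-1]
    - [0.068,0.04,0,0,0,-0.5,-1]
    - [0,0,0,0,0,0,-1]

```text
time_s: 4.5
eef_pos: [520.0, 115.5, 56.4]
ee_rot: [-0.0, 0.995, 0.104, -0.0]
force: [-0.6, -0.5, -0.9]
grip_width: -0.004
```

```bash
python3 - <<'E'
from h import *
s,c=wr(); print(s['eef_pos'],s['ee_rot'],s['force'])
im=topdown(c,(549,63.5),46,h=60,k=4); save('td4',im)
E
```

```text
[520.02824725 115.47800923  56.41366832] [-3.86544532e-07  9.94545529e-01  1.04303259e-01 -1.46001475e-04] [-0.60210998 -0.51767341 -0.94846064]
```

View pics/td4.png

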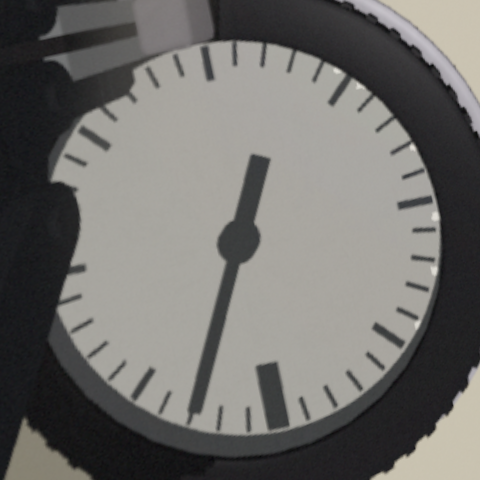

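With the finger still on the lug, the zero mark at (272,396) is about 26.6° short of the pointer at (195,412); the hub is at (238,242). I'll push about 21° more, then measure by mask.

Emit:
play_rows:
  deltas:
    - [0.07,0.036,0,0,0,-0.5,-1]
    - [0.072,0.032,0,0,0,-0.5,-1]
    - [0.073,0.028,0,0,0,-0.5,-1]
    - [0.075,0.025,0,0,0,-0.5,-1]
    - [0.076,0.021,0,0,0,-0.5,-1]
    - [0.077,0.017,0,0,0,-0.5,-1]
    - [0.078,0.013,0,0,0,-0.5,-1]
    - [0,0,0,0,0,0,-1]

```text
time_s: 5.22
eef_pos: [540.8, 122.3, 56.4]
ee_rot: [0.0, 0.997, -0.078, -0.0]
force: [0.9, -0.2, -0.2]
grip_width: -0.002
```

```bash
cat >> h.py <<'E'
def meas(c,ctr=(549,63.5),k=6,h=52):
    im=topdown(c,ctr,46,h,k); g=cv2.cvtColor(im,cv2.COLOR_RGB2GRAY); m=(g<100)
    yy,xx=np.mgrid[:g.shape[0],:g.shape[1]]/k-h
    hub=np.zeros(2)
    for _ in range(5):   # hub: centroid of the dark blob
        w=m&(np.hypot(xx-hub[0],yy-hub[1])<4.5); hub=np.array([xx[w].mean(),yy[w].mean()])
    X,Y=xx-hub[0],yy-hub[1]; r=np.hypot(X,Y); a=np.degrees(np.arctan2(Y,X))
    def comps(r0,r1):
        n,l,st,_=cv2.connectedComponentsWithStats((m&(r>r0)&(r<r1)).astype(np.uint8))
        return [(st[i,4]/k**2,r[l==i].mean(),np.degrees(np.angle(np.exp(1j*np.radians(a[l==i])).mean()))) for i in range(1,n) if st[i,4]>k*k*2]
    return im,hub,comps(24,30),[q for q in comps(33,47) if q[0]>12]
E
python3 - <<'E'
from h import *
s,c=wr(); print(s['eef_pos'],s['force'])
im,hub,p,z=meas(c); print(hub,p,z); save('td5',im)
E
```

```text
[540.75262492 122.26975246  56.37222642] [ 0.88332229 -0.15746394 -0.20759616]
[ 0.00000000e+00 -1.99014158e-16] [(np.float64(20.305555555555557), np.float64(27.010165496983824), np.float64(105.36616186471475))] [(np.float64(136.27777777777777), np.float64(44.17932616672887), np.float64(-156.8743850374085)), (np.float64(12.333333333333334), np.float64(43.056382032676154), np.float64(144.86370607662664)), (np.float64(115.94444444444444), np.float64(39.89601512306476), np.float64(101.40375043317242)), (np.float64(13.25), np.float64(43.46166711553305), np.float64(53.66329546252661))]
```

View pics/td5.png

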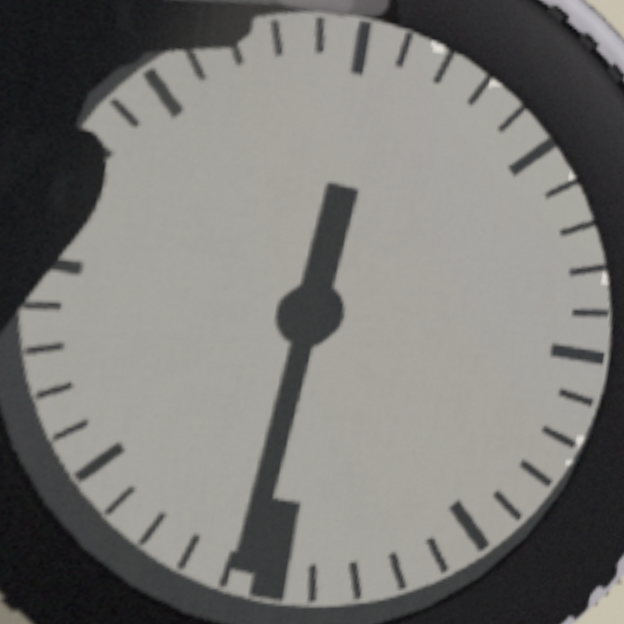

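The zero mark, around (275,547), partly overlaps the pointer at (245,545), with about 5° left. I'll measure this more carefully: fit the tick marks for the dial's centre and angle, and fit a line to the pointer shaft.

```bash
cat >> h.py <<'E'
def meas2(c,ctr=(549,63.5),k=8,h=55):
    im=topdown(c,ctr,46,h,k); g=cv2.cvtColor(im,cv2.COLOR_RGB2GRAY)
    bg=cv2.medianBlur(g,81); m=((bg.astype(int)-g)>35)&(bg>130)
    yy,xx=np.mgrid[:g.shape[0],:g.shape[1]]/k-h
    cen=np.zeros(2)
    for it in range(3):
        r=np.hypot(xx-cen[0],yy-cen[1])
        n,l,st,_=cv2.connectedComponentsWithStats((m&(r>36)&(r<50)).astype(np.uint8))
        L=[]
        for i in range(1,n):
            if not 1.2<st[i,4]/k**2<14: continue
            q=np.c_[xx[l==i],yy[l==i]]; mu=q.mean(0); w,V=np.linalg.eigh(np.cov((q-mu).T)); d=V[:,1]
            rad=(mu-cen)/np.linalg.norm(mu-cen)
            if w[1]<6*w[0] or abs(d@rad)<.97: continue
            L.append((mu,d))
        A=np.array([[-d[1],d[0]] for _,d in L]); b=np.array([a@mu for a,(mu,_) in zip(A,L)])
        # radius-based centre: refine using 9-degree spacing of tick angles
        from scipy.optimize import least_squares
        M=np.array([mu for mu,_ in L]); ang0=np.degrees(np.arctan2(M[:,1]-cen[1],M[:,0]-cen[0]))
        ph0=np.degrees(np.angle(np.exp(1j*np.radians(ang0*40)).mean()))/40
        f=lambda v:(lambda e:(e+4.5)%9-4.5)(np.degrees(np.arctan2(M[:,1]-v[1],M[:,0]-v[0]))-v[2])
        s=least_squares(f,[*cen,ph0],loss='soft_l1',f_scale=.4); cen=s.x[:2]
    r=np.hypot(xx-cen[0],yy-cen[1]); a=np.arctan2(yy-cen[1],xx-cen[0])
    n,l,st,_=cv2.connectedComponentsWithStats(((g<110)&(r>8)&(r<32)).astype(np.uint8))
    res=[]
    for i in range(1,n):
        q=l==i
        if st[i,4]/k**2<25 or r[q].max()<28: continue
        P=np.c_[xx[q],yy[q]]; _,V=np.linalg.eigh(np.cov(P.T)); d=V[:,1]; d=d*np.sign(d@(P.mean(0)-cen))
        o=r>26; o=q&(r>26)
        res.append((np.degrees(np.arctan2(d[1],d[0])),np.degrees(np.angle(np.exp(1j*a[o]).mean()))))
    ph=s.x[2]%9; print('ticks',len(L),'cen',cen.round(2),'dial mod9',round(ph,2),'->',[round(ph+9*j,2) for j in (10,11,12)],'rms',np.std(s.fun).round(2),'pointer line/outer',np.round(res,2).tolist())
    return im
E
python3 - <<'E'
from h import *
s,c=wr(); meas2(c)
d=dict(np.load('wrist.npz')); s0=np.array([524.767,.048,230.785]); T=d['tool_from_camera']
R=Ro.from_quat([-5.036e-4,.70712,.70709,-3.04e-4],scalar_first=True).as_matrix()
d['rotation']=R@T[:3,:3]; d['eye']=R@T[:3,3]+s0; meas2(d)
E
```

```text
ticks 30 cen [ 0.64 -0.54] dial mod9 0.76 -> [np.float64(90.76), np.float64(99.76), np.float64(108.76)] rms 0.02 pointer line/outer [[104.53, 106.28]]
ticks 31 cen [-0.73  0.26] dial mod9 2.43 -> [np.float64(92.43), np.float64(101.43), np.float64(110.43)] rms 0.05 pointer line/outer [[104.55, 104.23]]
```

Emit:
play_rows:
  deltas:
    - [0.04,0.005,0,0,0,-0.25,-1]
    - [0.04,0.004,0,0,0,-0.25,-1]
    - [0.042,0.003,0,0,0,-0.26,-1]
    - [0,0,0,0,0,0,-1]
    - [0,0,0,0,0,0,-1]

```text
time_s: 5.73
eef_pos: [545.4, 122.8, 56.5]
ee_rot: [-0.0, 0.993, -0.117, -0.0]
force: [-0.4, -0.1, 0.4]
grip_width: 0.003
```

```bash
python3 - <<'E'
from h import *
s,c=wr(); print(s['eef_pos'],s['force']); meas2(c)
E
```

```text
[545.42687607 122.82143479  56.48606152] [-0.42062925 -0.14740404  0.42655659]
ticks 30 cen [ 0.71 -0.45] dial mod9 5.1 -> [np.float64(95.1), np.float64(104.1), np.float64(113.1)] rms 0.01 pointer line/outer [[104.38, 106.43]]
```

Now 104.1° against 104.4°. I back off tangentially, rise, and check from above.

Emit:
play_rows:
  deltas:
    - [-0.15,-0.02,0,0,0,0,-1]
    - [-0.25,-0.03,0,0,0,0,-1]
    - [0,0,0.5,0,0,0,-1]
    - [0,0,0.8,0,0,0,-1]
    - [0,0,1,0,0,0,-1]
    - [0,0,1,0,0,0,-1]
    - [0,0,1,0,0,0,-1]
    - [0,-0.5,0,0,0,0,-1]

```text
time_s: 6.45
eef_pos: [531.6, 102.7, 236.5]
ee_rot: [-0.001, 0.993, -0.116, 0.007]
force: [0.3, 0.2, 0.9]
grip_width: 0.003
```

Emit:
play_rows:
  deltas:
    - [-0.5,-1,0,0,0,1,-1]
    - [-0.5,-0.3,0,0,0,1,-1]
    - [-0.3,0,0,0,0,1,-1]
    - [0,0,0,0,0,1,-1]
    - [0,0,0,0,0,1,-1]
    - [0,0,0,0,0,1,-1]
    - [0,0,0,0,0,0,-1]
    - [0,0,0,0,0,0,-1]

```text
time_s: 7.12
eef_pos: [478.7, 51.6, 228.5]
ee_rot: [0.0, 0.981, 0.193, 0.0]
force: [0.3, -0.1, 0.5]
grip_width: 0.001
```

```bash
python3 - <<'E'
from h import *
s,c=wr(); print(s['eef_pos'],s['ee_rot'],c['eye'],s['force']); im=meas2(c)
e=proj(c,(549,63.5,46)); print(e)
d=capture('side')['pixels']
save('w6',np.hstack([cv2.resize(im,(400,400)),cv2.resize(c['pixels'],(400,400))]))
# the other things: change in the side view since the start
o=np.load('side.npz')['pixels']; print((np.abs(o.astype(int)-d).max(2)>60).sum())
save('s6',np.hstack([cv2.resize(o[130:430,130:530],(400,300)),cv2.resize(d[130:430,130:530],(400,300))]))
E
```

```text
[478.71863116  51.64670959 228.48244104] [2.09932652e-05 9.81119861e-01 1.93400638e-01 1.05971253e-04] [545.13374547  79.14449093 370.58144276] [ 0.32381701 -0.12964221  0.48449444]
ticks 31 cen [-0.59  0.2 ] dial mod9 5.09 -> [np.float64(95.09), np.float64(104.09), np.float64(113.09)] rms 0.07 pointer line/outer [[104.67, 104.47]]
(np.float64(335.626920473072), np.float64(137.79000335089614))
20523
```

View pics/w6.png

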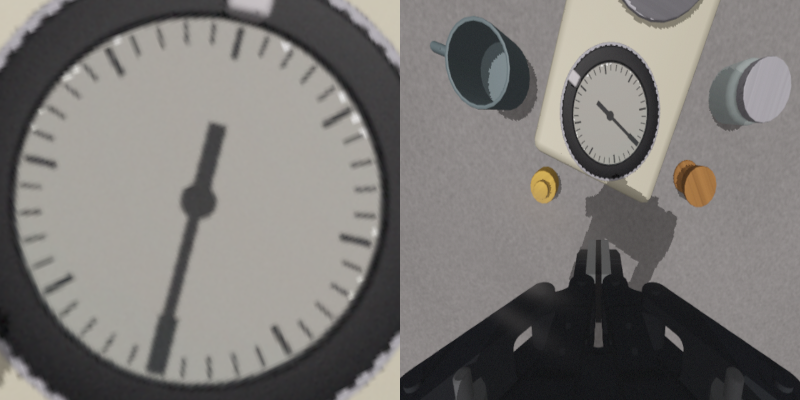

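View pics/s6.png

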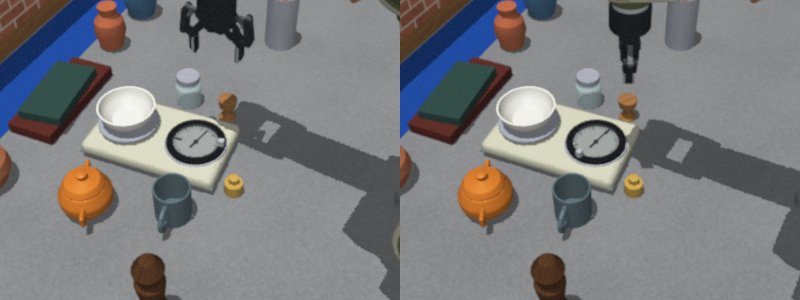

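The dial reads 104.1° and the pointer about 104.5°. In the check view the bar at (163,345) is centred on the pointer. The before and after side views show everything else standing in place, and the hand is well clear.

```bash
python3 -c "
from h import *
print(sensors.sense()['dq'].round(3)); print(order.finish_job())"
```

```text
[ 0.     0.002 -0.003 -0.001  0.001 -0.008]
the job is handed in; nothing more can be done
None
```

The scale is tared and the job is handed in. I pushed the lug about 110° clockwise with the side of the shut fingertips, backed straight off and raised the hand clear. The robot's clock stood at about 7 s of the 64 s allowed.

- **Alignment:** from above, the dial reads 104.1° and the pointer 104.5–104.7°. The zero mark is therefore within about 0.5° of the pointer, and the bar is centred on it in the picture.
- **Force:** the wrist force never read more than about 1.5 N in any reading.
- **Scene:** by eye, the before and after side views show the scale, bowl and everything else in the same places. I did not measure their positions.
- **Disagreement:** seen at an angle during the push, the pointer's outer part read about 2° more than its line (106.4° against 104.4°). I put this down to parallax because it disappeared in the overhead view, so I used the line direction.

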